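# Refill the spring-loaded scrub-pad dispenser and set its stock dial

### The job

Put the scrubbing brush that was left lying across the pad dispenser upright into the empty blue slot of the turntable caddy, and load all the green scrub pads lying on the slab flat into the dispenser, pushing each one down against the spring platform until it snaps under the two red catches. Only when every pad is in, turn the dispenser's stock dial, click by click, to the number of pads you loaded. Leave the mug, tray, peg basket, bottle and flowerpot where they are.

Things in the scene. Friction and masses are not known exactly. Their poses are not given: they have to be found in the camera images.
- dispenser: White pad dispenser fixed on the slab. Origin on the slab under the axis of the pad shaft, x along the shaft's long side, z up. Shaft 106 (x) x 68 mm (y) inside: end walls and four corner posts, straight to 155 mm high, then flaring to 166 mm. Blue catch housings outside the end walls, 166.5 mm high, reach x = +-95 mm. Grey dial box 116 x 116 x 90 mm high, centred at x -10, y -160 mm.
- shaft_top (a point): Centre of the shaft's flared top, 166 mm above the slab, axes as the dispenser's. Each long side of the shaft is open between its posts (window 78 mm wide, full height), so fingers that hold a pad by its long sides, or shut fingers that press on its middle, can go down into the shaft. A pad set in the shaft first rests on the catches' slopes, its underside 132 to 148 mm above the slab.
- mouth (a point): On the shaft axis, level with the flat undersides of the two red catches (127 mm above the slab). One 24 mm wide catch reaches 8 mm in from each end wall; its top slopes up to 147 mm high. Pushed down in its middle (10 to 20 N) a pad forces them back; once its top face is below 127 mm (press about 4 mm beyond) they snap over it and the spring holds it up against them. It cannot be lifted out again.
- platform (a joint): How far the orange spring platform in the shaft (96 x 58 mm) has sunk, m. 0 = up, its top 125 mm above the slab; bottom stop 0.102. Spring 4.8 N at the top, growing by 80 N per m. With n pads held under the catches it rests at about 0.022 n - 0.002.
- dial (a joint): Stock dial, rad: 0 at the start, grows clockwise seen from above, stops at 0 and 2.618. It clicks every 0.524 rad (30 degrees); click n = 0.524 n is marked by n white dots on the black face (0: one red dot, towards the dispenser's +x). A detent of about 0.06 N m pulls it into the nearest click and holds it.
- dial_grip (a point): On the dial's vertical axis, 115 mm above the slab, within its bar grip: 50 mm long (along this point's x, turning with the dial; the end with the red line is the pointer, +x), 13 mm wide (y). Bar top 14 mm above this point; below the bar, 16 mm below this point, is the top of a disc of 48 mm diameter.
- pad0: Hard silicone scrub pad, green with thin yellow ribs on top, 100 (x) x 62 (y) x 22 mm (z), about 140 g. Origin at the centre of its underside. Two to four of these four are present.
- pad1: Hard silicone scrub pad, green with thin yellow ribs on top, 100 (x) x 62 (y) x 22 mm (z), about 140 g. Origin at the centre of its underside. Two to four of these four are present.
- pad2: Hard silicone scrub pad, green with thin yellow ribs on top, 100 (x) x 62 (y) x 22 mm (z), about 140 g. Origin at the centre of its underside. Two to four of these four are present.
- pad3: Hard silicone scrub pad, green with thin yellow ribs on top, 100 (x) x 62 (y) x 22 mm (z), about 140 g. Origin at the centre of its underside. Two to four of these four are present.
- brush: Scrubbing brush lying across the top of the dispenser at the start: block 150 (x) x 56 (y) x 24 mm (white bristles below, a wooden rim up to 154 x 60 x 26 mm), with a wooden grip ridge 100 (x) x 28 (y) mm on top of it from 24 to 58 mm above the underside. Origin at the centre of the underside (bristle side), z up. About 200 g.
- slot (a point): Centre of the inner floor of the empty blue slot on the turntable caddy, 23 mm above the slab. The slot is 178 mm (x) x 80 mm (y) inside, walls 23 mm above its floor, 5 mm thick. It turns with the caddy. Four clear 51 mm tall compartments stand on the point's +y side from y = 49 mm on. The brush fits in along x, either way round.
- turntable (a joint): Angle of the caddy's turntable (rad, anticlockwise from above); a disc of 336 mm diameter that stays where it is left (friction 0.25 N m), free between -1.6 and 1.6.
- mug: Blue ceramic mug, 86 mm wide, 95 mm high, handle at its +y; origin under its centre. Leave alone.
- tray: Round aluminium tray, 190 mm wide, 18 mm high; origin under its centre. Leave alone.
- basket: Yellow plastic peg basket, 140 x 200 x 100 mm; origin under its centre. Leave alone.
- sprayer: White plastic bottle, 72 mm wide, 190 mm high; origin under its centre. Leave alone.
- pot: Terracotta flowerpot, 132 mm wide, 110 mm high; origin under its centre. Leave alone.

How it is judged:
On the way, in this order (a step that is already met when the one before it is completed fails the run):
1. every pad lies flat in the dispenser, held down under both catches (x of pad0 in the frame of mouth between -0.012 and 0.012 m and y of pad0 in the frame of mouth between -0.012 and 0.012 m and z of each of pad0, pad1, pad2, pad3 in the frame of mouth below -0.018 m and angle between each of pad0, pad1, pad2, pad3's own z axis and vertical below 0.1 rad and x of pad1 in the frame of mouth between -0.012 and 0.012 m and y of pad1 in the frame of mouth between -0.012 and 0.012 m and x of pad2 in the frame of mouth between -0.012 and 0.012 m and y of pad2 in the frame of mouth between -0.012 and 0.012 m and x of pad3 in the frame of mouth between -0.012 and 0.012 m and y of pad3 in the frame of mouth between -0.012 and 0.012 m and value of joint platform above 0.03 m), for 0.5 s.
2. the dial is clicked to the number of pads in the dispenser (((value of joint platform between 0.035 and 0.049 m and value of joint dial between 0.877198 and 1.2172 rad) or (value of joint platform between 0.057 and 0.071 m and value of joint dial between 1.4008 and 1.7408 rad) or (value of joint platform between 0.079 and 0.093 m and value of joint dial between 1.9244 and 2.2644 rad))), for 0.3 s.
At the end, for the whole second after the job is handed in: All pads lie flat (0.1 rad) in the dispenser, within 12 mm of its axis, undersides 18 mm or more below the catches; the dial is within 0.17 rad of the click equal to the number of pads; the brush is upright (0.15 rad) on the floor of the blue slot; all at rest (all of step 1 and ((value of joint platform between 0.035 and 0.049 m and value of joint dial between 0.877198 and 1.2172 rad) or (value of joint platform between 0.057 and 0.071 m and value of joint dial between 1.4008 and 1.7408 rad) or (value of joint platform between 0.079 and 0.093 m and value of joint dial between 1.9244 and 2.2644 rad)) and x of brush in the frame of slot between -0.03 and 0.03 m and y of brush in the frame of slot between -0.025 and 0.025 m and z of brush in the frame of slot below 0.008 m and angle between brush's own z axis and vertical below 0.15 rad and linear speed of each of pad0, pad1, pad2, pad3, brush below 0.03 m/s); the robot touches nothing.
It fails at once if a thing to be left alone is pushed more than 50 mm from its place (distance of any of mug, tray, basket, sprayer, pot from where it was at the start of the episode above 0.05 m).
Of pad0, pad1, pad2, pad3 only 2 to 4 are there at a start; the rules pass over those that are not, and their reading is None.
At some moment in a run one of pad0, pad1, pad2, pad3 may be knocked a few centimetres aside while the robot is not near it.
Once in a run the grip may slacken for a moment while it holds something.
It also fails if it takes over 210 s, if anything falls off the work surface, if the arm or the gripper's body presses on something with over 40 N, if the wrist force passes 120 N, or if a joint passes its speed limit or range.

### The arm

A 6-joint arm with a two-finger parallel gripper is mounted at the origin on the work surface. World frame = base frame: x ahead of the robot, y to its left, z up, the work surface at z = 0. Lengths are in m, angles in rad, forces in N, time in s.
With the tool pointing down it reaches from about 0.375 to 0.975 m from the base axis. Payload 3.8 kg.
Tool frame: the origin (TCP) lies on the centre line of the jaws, within the pads' length; the fingertips stand 17 mm ahead of it and the grasp point (between the pads) lies 2 mm behind it (bot.tip_extent is the distance from the TCP to the fingertips, in m); z points along the fingers, y is the line along which they close (so a half turn about z gives the same grasp; the last joint's range is limited). The gripper opens to 85 mm and grips with 20 to 120 N. Pads are 22 mm wide; open, the fingers measure 114 mm over their backs; the gripper's body (76 mm by 85 mm) begins 54 mm behind the grasp point. The pads swing forward as they close: fully open they stand 13 mm farther back than shut.
Start: joints at [1.166, 0.264, 1.604, -0, 1.274, -0.037], TCP at [0.243, 0.63, 0.248] pointing down, gripper open.
Joint ranges: [-2.63, 2.63], [-0.94, 2.18], [0.31, 2.57], [-1.31, 4.45], [0, 2.66], [-2.55, 2.55]. Speed limits (rad/s): [2.57, 2.57, 3.14, 3.14, 3.14, 3.14].

### API

Orientations are given as a rotation vector (axis times angle).
In Python, from workcell import readout, read_camera, finish_job, bot gives the robot as it stands.
- The arm moves only by the tool jog_arm, never from a script. Its argument "deltas" is one flat list of numbers, 7 for each row, row after row: the shift along the tool's x, y, z in m, then the turn, a rotation vector about the tool's x, y, z in degrees, then the gripper command: -1 is shut, 1 is fully open, values between are in proportion. A call has 1 to 8 rows; each row is the pose to reach, as a shift and turn from the pose commanded when the call began, along the tool's axes at that moment; what a row does not reach only later rows make up. A row lasts 1/10 s, in which the tool goes at most 50 mm and 8.59 degrees, less where a joint would pass 70% of its speed; a pose out of reach is approached as far as the arm can. A call with a gripper value outside its range is refused whole. The fingers move at their own pace and stop on an object; "squeeze" is the grip in N (left out, the last holds). Time passes only in rows, so rows that repeat a pose let the fingers close. It gives the time, the measured TCP pose, the force, the opening and the grip force at its end, in the units of the state.
- readout.read_state(): the state, without advancing time (a new reading comes with each control period).
- read_camera(name): name is "scene" or "top"; returns a dict with "color" (400x640x3 uint8, blue, green, red), "fx", "fy", "cx", "cy" (pixels), "origin" and "attitude" of the camera in the world. Camera axes: x right, y down, z forward; pixel columns grow to the right and rows downward; lengths in m; the calibration is good to about 2 mm. A picture is of the moment at which its call begins. There is no depth.
- finish_job(): hands the job in; it is judged then, once.
The state is a dict: "time": time; "q": joint angles; "joint_vel": joint speeds; "joint_torque": joint torques, N m; "tool_pos": TCP position; "tcp_rot": TCP orientation; "wrist_force": force on the tool from outside, world axes, zero at the start; "torque": the same for the moment, N m; "width": opening from 0.0 (shut) to 1.0 (fully open); "grip_force": force on a finger pad.
Only numpy, scipy, OpenCV 4.12 (cv2) and the standard library are available. Lean on these libraries where they do the work, as an engineer would, in place of code of your own. Each camera call takes 0.05 s, during which the arm holds its last target. There are 200 camera calls.

## Working session

There is one attempt and no reset: what is moved stays moved. The work goes in short steps, Python scripts to look and compute and a tool call to move; the robot and the scene stay as the last step left them, time stands still between calls to the robot, and variables do not carry over. Pictures are saved under pics/ and viewed, at most 14 in all, crops included, and the job is handed in when it is done.

Besides the shell and the picture viewer there is one more tool, called as name(argument=value, ...), one argument or row to a line, values as JSON. jog_arm: Moves the arm, as the interface text tells. Its arguments: {"type":"object","properties":{"deltas":{"type":"array"},"squeeze":{"type":"number"}},"required":["deltas"]}

```bash
mkdir -p pics; ls; python3 - <<'E'
from workcell import readout, read_camera, bot
import cv2
for n in ("scene","top"):
    c=read_camera(n); cv2.imwrite(f"pics/{n}0.png",c["color"]); print(n,c["fx"],c["fy"],c["cx"],c["cy"],c["origin"],c["attitude"])
print(readout.read_state()); print([a for a in dir(bot) if a[0]!='_'])
E
```

```text
pics
scene 418.5174701716717 418.5174701716717 312.512181923436 197.95317026081344 [ 1.17034347 -0.16293428  1.17716458] [-1.9556364  -1.79377931  0.53429846]
top 518.4951536670934 518.4951536670934 318.87642887185984 202.00084387882129 [ 0.26100189 -0.11246019  1.72142051] [-2.1335096   2.17066876 -0.14910979]
{'time': 0.1, 'q': array([ 1.16610458e+00,  2.64678565e-01,  1.60526551e+00,  9.00084966e-06,
        1.27374643e+00, -3.69126449e-02]), 'joint_vel': array([-0.00045137, -0.00282808, -0.00197177, -0.00016093, -0.00027922,
        0.00177023]), 'joint_torque': array([ 1.00581296e-04, -5.16706789e+01, -3.68592489e+01, -1.25093425e-04,
        6.30053037e-03,  7.51759785e-06]), 'tool_pos': array([0.24244161, 0.62925745, 0.24707086]), 'tcp_rot': array([-0.5743739 , -3.08816278,  0.00321186]), 'wrist_force': array([ 0.52706161,  0.05769818, -0.05950881]), 'torque': array([-0.06499301,  0.00293996,  0.00264866]), 'grip_force': 0.0, 'width': 0.9962859797590443}
['MotionError', 'tip_extent']
```

View pics/scene0.png

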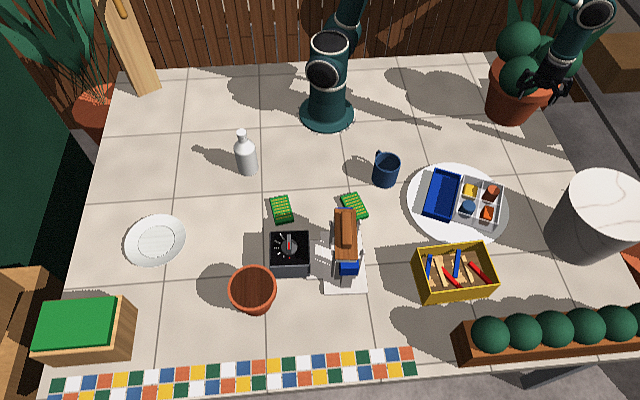

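View pics/top0.png

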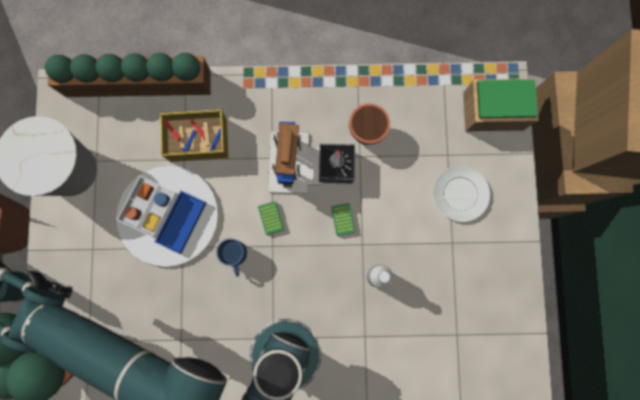

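```bash
cat > h.py <<'E'
import numpy as np, cv2
from scipy.spatial.transform import Rotation as R
from workcell import readout, read_camera
def ray(c,u,v):
    d=R.from_rotvec(c["attitude"]).apply([(u-c["cx"])/c["fx"],(v-c["cy"])/c["fy"],1]); return np.array(c["origin"]),d
def onz(c,u,v,z):
    o,d=ray(c,u,v); return o+d*(z-o[2])/d[2]
def proj(c,P):
    p=R.from_rotvec(c["attitude"]).inv().apply(np.atleast_2d(P)-c["origin"])
    return np.c_[c["cx"]+c["fx"]*p[:,0]/p[:,2], c["cy"]+c["fy"]*p[:,1]/p[:,2]]
def crop(c,x,y,w,h,s,name):
    cv2.imwrite(name,cv2.resize(c["color"][y:y+h,x:x+w],None,fx=s,fy=s,interpolation=cv2.INTER_CUBIC))
def plane(x,y,z,yaw):  # tool-down pose
    return x,y,z,yaw
def delta(p,yaw,tcp=None):
    """shift/turn from present tool pose to TCP p, pointing down, tool x at yaw (rad)"""
    s=readout.read_state(); r=R.from_rotvec(s["tcp_rot"])
    t=R.from_euler('z',yaw)*R.from_euler('x',np.pi)
    return np.round(r.inv().apply(np.array(p)-s["tool_pos"]),4), np.round((r.inv()*t).as_rotvec(degrees=True),2)
E
python3 - <<'E'
from h import *
c=read_camera("top"); crop(c,110,100,260,180,3,"pics/t1.png")
c=read_camera("scene"); crop(c,225,160,160,140,5,"pics/s1.png")
E
```

```text
(no output)
```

View pics/t1.png

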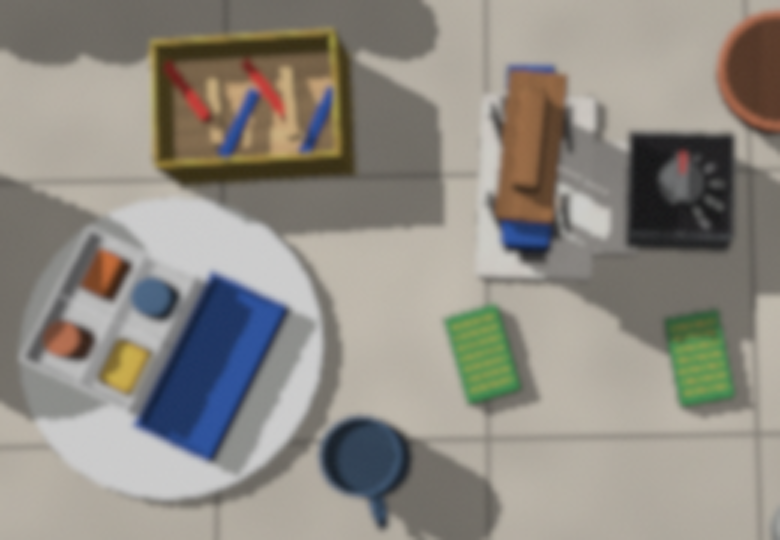

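View pics/s1.png

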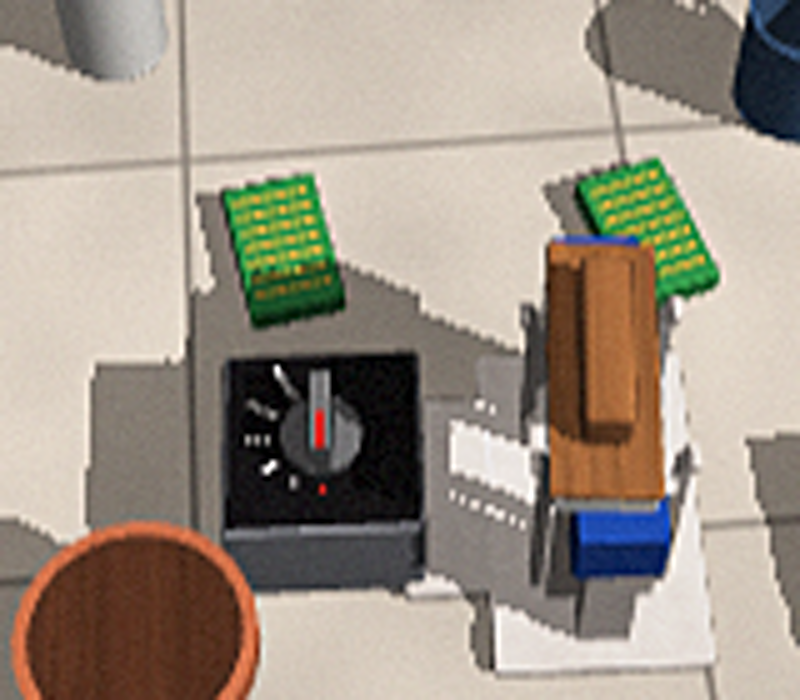

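```bash
cat > fit1.py <<'E'
from h import *
from scipy.optimize import least_squares
T=read_camera("top");S=read_camera("scene")
t=lambda a:np.array(a,float)/3+[110,100]-0.33
s=lambda a:np.array(a,float)/5+[225,160]-0.4
def run(name,z,L,W,tp,sp,x0):
    # try every cyclic/both-hand corner order via yaw initial values
    cor=np.array([[1,1],[1,-1],[-1,-1],[-1,1]])*[L/2,W/2]
    def P(x):
        c,sn=np.cos(x[2]),np.sin(x[2]); return np.c_[cor@np.array([[c,sn],[-sn,c]])+x[:2],np.full(4,z)]
    def f(x):
        r=[]
        for cam,pts in((T,tp),(S,sp)):
            if len(pts): r.append(np.sort(np.linalg.norm(proj(cam,P(x))[:,None]-np.array(pts)[None],axis=2),axis=0)[0])
        return np.concatenate(r)
    m=min((least_squares(f,[*x0[:2],y]) for y in np.linspace(-1.4,1.57,8)),key=lambda m:m.cost)
    x=m.x;print(name,np.round(x[:2],4),"yaw deg",round(np.degrees(x[2]),1),"res",np.round(m.fun,2))
E
cat > f1.py <<'E'
from fit1 import *
g=lambda pts:onz(T,*np.mean(pts,0),0.05)
a=t([(630,136),(732,134),(734,236),(628,236)]);run("box",.09,.116,.116,a,s([(225,358),(417,352),(420,522),(222,527)]),g(a))
run("box top only",.09,.116,.116,a,[],g(a))
a=t([(445,318),(497,305),(520,388),(470,404)]);run("padL",.022,.1,.062,a,s([(577,180),(658,158),(720,275)]),g(a))
a=t([(666,320),(717,310),(735,398),(683,406)]);run("padR",.022,.1,.062,a,s([(223,190),(313,175),(343,292),(253,306)]),g(a))
a=t([(211,273),(289,308),(212,461),(136,426)]);run("slot",.046,.188,.09,a,[],g(a))
a=t([(507,70),(567,73),(556,222),(499,219)]);run("brush",.192,.154,.06,a,s([(547,243),(655,247),(665,500),(550,497)]),g(a))
run("ridge",.2245,.1,.028,[],s([(583,255),(630,257),(633,428),(588,425)]),g(a))
for u in [(531,68),(528,240)]: print("housing",onz(T,*t(u),.1665)[:2])
E
python3 f1.py
```

```text
box [ 0.6148 -0.1761] yaw deg 87.9 res [2.03 0.76 1.18 1.35 1.54 1.48 0.88 1.62]
box top only [ 0.6146 -0.1778] yaw deg 89.2 res [1.62 1.04 1.03 0.97]
padL [0.445  0.0431] yaw deg 14.6 res [0.95 0.96 0.44 1.53 1.38 0.69 0.73]
padR [ 0.4349 -0.1947] yaw deg 9.2 res [1.42 0.27 0.33 1.75 1.18 1.46 0.4  1.98]
slot [0.433  0.3316] yaw deg -25.5 res [1.12 1.02 0.88 0.79]
brush [ 0.6371 -0.0223] yaw deg -5.3 res [0.65 0.55 0.96 1.98 1.28 1.43 0.63 0.49]
ridge [ 0.6396 -0.0205] yaw deg -6.5 res [0.68 0.62 1.11 1.03]
housing [ 0.7238262  -0.02290394]
housing [ 0.54392187 -0.01825162]
```

```bash
python3 - <<'E'
from h import *
from workcell import bot
print(bot.tip_extent)
print(delta([.638,-.021,.30],np.radians(174)))
E
```

```text
0.017
(array([-0.6029, -0.465 , -0.0519]), array([-5.000e-02, -1.000e-02, -1.507e+01]))
```

jog_arm(
  deltas=[0, 0, -0.03, 0, 0, 0, 1, -0.6029, -0.465, -0.0519, 0, 0, -15.07, 1, -0.6029, -0.465, -0.0519, 0, 0, -15.07, 1, -0.6029, -0.465, -0.0519, 0, 0, -15.07, 1, -0.6029, -0.465, -0.0519, 0, 0, -15.07, 1, -0.6029, -0.465, -0.0519, 0, 0, -15.07, 1, -0.6029, -0.465, -0.0519, 0, 0, -15.07, 1, -0.6029, -0.465, -0.0519, 0, 0, -15.07, 1],
)

```text
time: 1.1
tool_pos: [0.425, 0.3291, 0.2886]
tcp_rot: [0.164, 3.137, 0.001]
wrist_force: [0.8, 0.1, -0.2]
width: 0.996
grip_force: 0.0
```

```bash
python3 - <<'E'
from h import *
print(delta([.638,-.021,.30],np.radians(174)))
E
```

```text
(array([-0.2483, -0.326 , -0.0114]), array([0.03, 0.03, 0.02]))
```

jog_arm(
  deltas=[-0.235, -0.308, -0.0114, 0, 0, 0, 1, -0.235, -0.308, -0.0114, 0, 0, 0, 1, -0.235, -0.308, -0.0114, 0, 0, 0, 1, -0.235, -0.308, -0.0114, 0, 0, 0, 1, -0.235, -0.308, -0.0114, 0, 0, 0, 1, -0.235, -0.308, -0.0114, 0, 0, 0, 1, -0.235, -0.308, -0.0114, 0, 0, 0, 1, -0.235, -0.308, -0.0114, 0, 0, 0, 1],
)

```text
time: 1.9
tool_pos: [0.627, -0.0029, 0.2999]
tcp_rot: [0.167, 3.137, -0.001]
wrist_force: [-1.4, 1.8, 0.2]
width: 0.999
grip_force: 0.0
```

jog_arm(
  deltas=[0, 0, 0, 0, 0, 0, 1, 0, 0, 0, 0, 0, 0, 1],
)

```text
time: 2.1
tool_pos: [0.6259, -0.0007, 0.2993]
tcp_rot: [-0.168, -3.136, -0.001]
wrist_force: [0.3, -0.4, 0.7]
width: 0.997
grip_force: 0.0
```

```bash
python3 - <<'E'
from h import *
c=read_camera("scene"); crop(c,290,150,110,150,4,"pics/s2.png")
print(delta([.638,-.021,.30],np.radians(174)))
E
```

```text
(array([-0.0147, -0.0198, -0.0006]), array([ 0.03, -0.06, -0.04]))
```

View pics/s2.png

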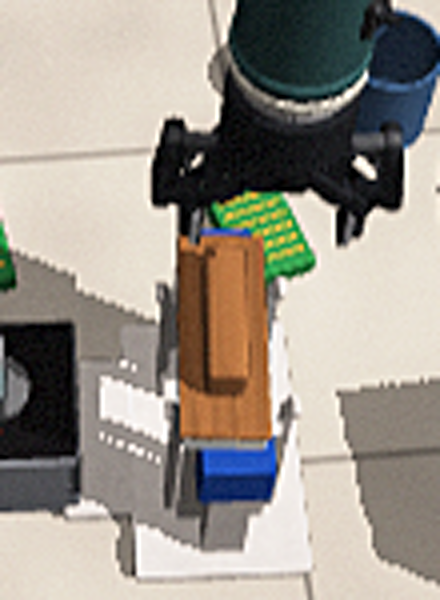

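jog_arm(
  deltas=[-0.0147, -0.0198, 0, 0, 0, 0, 1, -0.0147, -0.0198, 0.04, 0, 0, 0, 1, -0.0147, -0.0198, 0.07, 0, 0, 0, 1, -0.0147, -0.0198, 0.083, 0, 0, 0, 1, -0.0147, -0.0198, 0.083, 0, 0, 0, 1],
  squeeze=60,
)

```text
time: 2.65
tool_pos: [0.6362, -0.0197, 0.2141]
tcp_rot: [-0.161, -3.132, -0.001]
wrist_force: [0.6, -0.4, 0.6]
width: 1.0
grip_force: 0.0
```

jog_arm(
  deltas=[0, 0, 0, 0, 0, 0, -1, 0, 0, 0, 0, 0, 0, -1, 0, 0, 0, 0, 0, 0, -1, 0, 0, 0, 0, 0, 0, -1, 0, 0, 0, 0, 0, 0, -1],
)

```text
time: 3.15
tool_pos: [0.6394, -0.0214, 0.2185]
tcp_rot: [0.165, 3.134, -0.0]
wrist_force: [-0.0, 0.5, 3.8]
width: 0.31
grip_force: 60.5
```

jog_arm(
  deltas=[0, 0, -0.05, 0, 0, 0, -1, 0, 0, -0.08, 0, 0, 0, -1, 0, 0, -0.08, 0, 0, 0, -1, 0, 0, -0.08, 0, 0, 0, -1],
)

```text
time: 3.55
tool_pos: [0.6386, -0.0213, 0.2972]
tcp_rot: [0.165, 3.136, 0.0]
wrist_force: [0.9, -0.4, -2.2]
width: 0.317
grip_force: 59.9
```

```bash
python3 - <<'E'
from h import *
s=readout.read_state();print(s["wrist_force"],s["width"])
print(delta([.433,.3316,.20],np.radians(154.5)))
print(delta([.433,.3316,.30],np.radians(154.5)))
E
```

```text
[ 0.86307307 -0.44939896 -2.15744306] 0.3166117018689345
(array([0.2416, 0.3295, 0.0969]), array([ 0.02,  0.07, 19.49]))
(array([ 0.2414,  0.3295, -0.0031]), array([ 0.02,  0.07, 19.49]))
```

jog_arm(
  deltas=[0.2415, 0.3295, 0.06, 0, 0, 19.5, -1, 0.2415, 0.3295, 0.06, 0, 0, 19.5, -1, 0.2415, 0.3295, 0.06, 0, 0, 19.5, -1, 0.2415, 0.3295, 0.06, 0, 0, 19.5, -1, 0.2415, 0.3295, 0.06, 0, 0, 19.5, -1, 0.2415, 0.3295, 0.06, 0, 0, 19.5, -1, 0.2415, 0.3295, 0.06, 0, 0, 19.5, -1, 0.2415, 0.3295, 0.06, 0, 0, 19.5, -1],
)

```text
time: 4.35
tool_pos: [0.4366, 0.3207, 0.2354]
tcp_rot: [-0.693, -3.061, 0.005]
wrist_force: [0.6, -0.3, -1.6]
width: 0.312
grip_force: 59.9
```

jog_arm(
  deltas=[0, 0, 0.0, 0, 0, 0, -1, 0, 0, 0.05, 0, 0, 0, -1, 0, 0, 0.08, 0, 0, 0, -1, 0, 0, 0.08, 0, 0, 0, -1],
)

```text
time: 4.75
tool_pos: [0.4343, 0.3165, 0.1511]
tcp_rot: [-0.691, -3.054, 0.017]
wrist_force: [-0.4, -1.6, -2.6]
width: 0.314
grip_force: 59.9
```

```bash
python3 - <<'E'
from h import *
c=read_camera("scene"); crop(c,390,130,130,125,6,"pics/s3.png")
c=read_camera("top"); crop(c,110,100,260,180,3,"pics/t3.png")
print(delta([.433,.3316,.20],np.radians(154.5)))
E
```

```text
(array([ 0.0104,  0.0088, -0.043 ]), array([-0.21, -0.12, -0.03]))
```

View pics/s3.png

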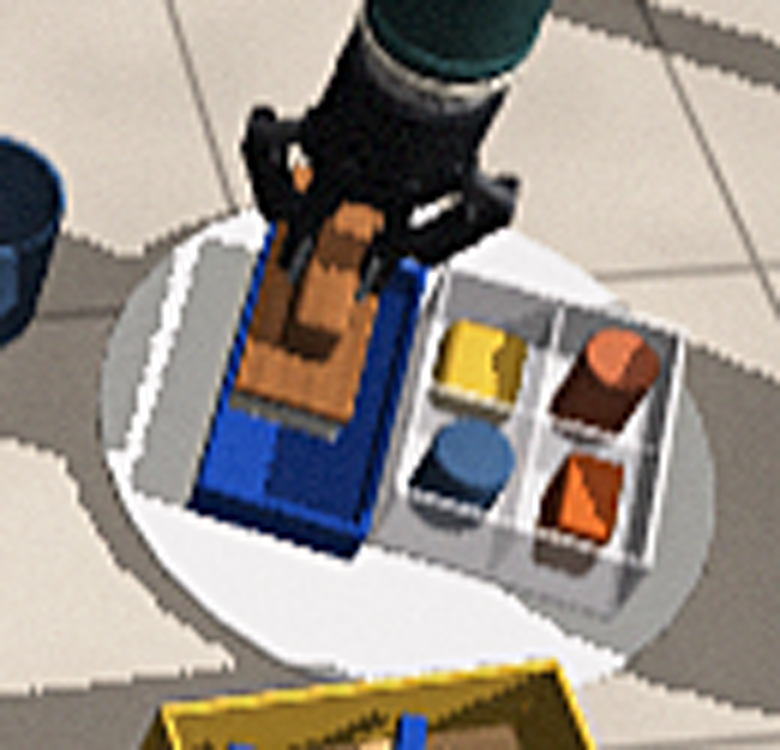

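View pics/t3.png

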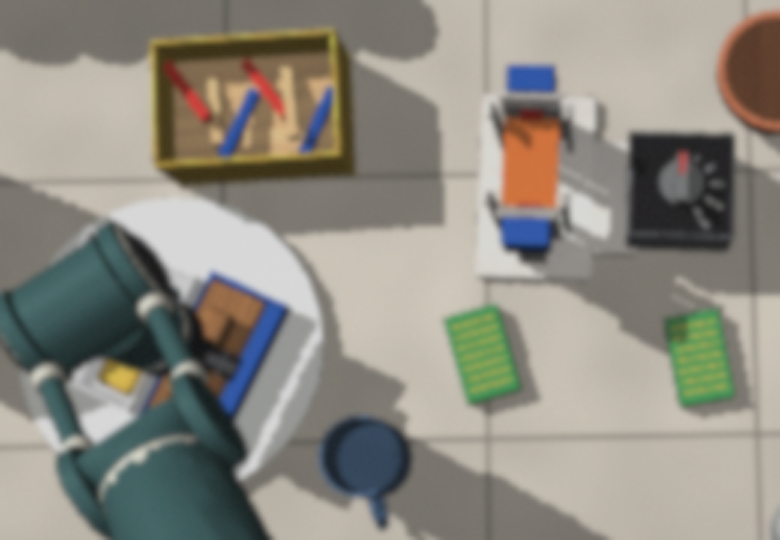

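```bash
cat > f2.py <<'E'
from fit1 import *
s3=lambda a:np.array(a,float)/6+[390,130]-0.4
run("slotS",.046,.188,.09,[],s3([(425,262),(362,530),(192,505),(272,225)]),[.433,.33])
run("slotboth",.046,.188,.09,t([(211,273),(289,308),(212,461),(136,426)]),s3([(425,262),(362,530),(192,505),(272,225)]),[.433,.33])
run("platf",.125,.096,.058,t([(507,118),(561,118),(556,208),(502,206)]),[],[.63,-.02])
for u in [(508,67),(556,67),(549,248),(502,246)]: print("housing",onz(T,*t(u),.1665)[:2])
print(delta([.433,.3316,.069],np.radians(154.5)))
E
python3 f2.py
```

```text
slotS [0.435  0.3366] yaw deg -25.2 res [1.33 1.64 2.89 1.2 ]
slotboth [0.4341 0.3341] yaw deg -25.3 res [0.94 1.82 1.22 0.99 1.57 1.38 2.99 1.93]
platf [ 0.6342 -0.0201] yaw deg -3.3 res [0.51 0.29 0.36 0.14]
housing [0.72529096 0.00078465]
housing [ 0.72445147 -0.04867328]
housing [ 0.53532019 -0.0394721 ]
housing [0.53819466 0.00816709]
(array([0.0118, 0.0066, 0.0911]), array([ 0.11,  0.07, -0.04]))
```

jog_arm(
  deltas=[0.0115, 0.0083, 0.01, 0, 0, 0, -1, 0.0115, 0.0083, 0.03, 0, 0, 0, -1, 0.0115, 0.0083, 0.05, 0, 0, 0, -1, 0.0115, 0.0083, 0.065, 0, 0, 0, -1, 0.0115, 0.0083, 0.075, 0, 0, 0, -1, 0.0115, 0.0083, 0.08, 0, 0, 0, -1, 0.0115, 0.0083, 0.083, 0, 0, 0, -1, 0.0115, 0.0083, 0.083, 0, 0, 0, -1],
)

```text
time: 5.75
tool_pos: [0.4329, 0.3328, 0.0759]
tcp_rot: [0.694, 3.064, 0.0]
wrist_force: [-1.1, -0.3, -2.7]
width: 0.314
grip_force: 60.0
```

Within 1–2 mm of the floor, inside the walls. Release a little wider than the ridge and rise.

jog_arm(
  deltas=[0, 0, 0.002, 0, 0, 0, -1, 0, 0, 0.002, 0, 0, 0, 0.05, 0, 0, 0.002, 0, 0, 0, 0.05, 0, 0, 0.002, 0, 0, 0, 0.05, 0, 0, -0.03, 0, 0, 0, 0.05, 0, 0, -0.075, 0, 0, 0, 0.05, 0, 0, -0.12, 0, 0, 0, 1, 0, 0, -0.12, 0, 0, 0, 1],
)

```text
time: 6.55
tool_pos: [0.4368, 0.3356, 0.2039]
tcp_rot: [0.691, 3.055, 0.017]
wrist_force: [1.0, 0.6, 1.3]
width: 0.841
grip_force: 0.0
```

```bash
python3 - <<'E'
from h import *
for p,y in (([.445,.0431,.15],-165.4),([.445,.0431,.15],194.6-180),([.4349,-.1947,.15],-170.8),([.4349,-.1947,.15],9.2)):print(delta(p,np.radians(y)))
print(readout.read_state()["q"])
E
```

```text
(array([-0.133 , -0.2612,  0.0516]), array([  0.55,   0.64, -40.1 ]))
(array([-0.133 , -0.2612,  0.0516]), array([  0.82,  -0.7 , 139.89]))
(array([-0.2263, -0.4801,  0.0495]), array([  0.57,   0.61, -34.7 ]))
(array([-0.2263, -0.4801,  0.0495]), array([  0.8 ,  -0.75, 145.29]))
[ 6.09964485e-01  5.36535399e-02  1.92998978e+00  4.34499465e-06
  1.14350678e+00 -5.15703234e-01]
```

```bash
cat > pads.py <<'E'
from h import *
from scipy.optimize import least_squares
K=4
def blobs(c):
    h=cv2.cvtColor(c["color"],cv2.COLOR_BGR2HSV)
    m=cv2.inRange(h,(28,90,30),(80,255,255)); m=cv2.morphologyEx(m,cv2.MORPH_CLOSE,np.ones((3,3)))
    n,l,st,ce=cv2.connectedComponentsWithStats(m); return [(ce[i],st[i,4],cv2.moments((l==i).astype(np.uint8),True)) for i in range(1,n) if 60<st[i,4]<3000]
ang=lambda m:.5*np.arctan2(2*m["mu11"],m["mu20"]-m["mu02"])
def sil(c,x,y,yaw,z0=0.,dims=(.1,.062,.022)):
    P=np.array([[a,b,d] for a in(-.5,.5) for b in(-.5,.5) for d in(0,1)])*dims
    P=R.from_euler('z',yaw).apply(P)+[x,y,z0]; h=cv2.convexHull(proj(c,P).astype(np.float32)); m=cv2.moments(h)
    return np.array([m["m10"]/m["m00"],m["m01"]/m["m00"]]),m["m00"],ang(m)
def fit(cams,x0):
    obs=[]
    for c in cams:
        p,a,_=sil(c,*x0); b=min(blobs(c),key=lambda b:np.hypot(*(b[0]-p))); obs.append((c,b)); print("  d",np.round(b[0]-p,1),"area",b[1],round(a))
    def f(x):
        r=[]
        for c,b in obs:
            p,a,g=sil(c,*x); d=g-ang(b[2]); r+=[*(p-b[0]),8*np.sin(d)]
        return r
    m=least_squares(f,x0); print(np.round(m.x[:2],4),round(np.degrees(m.x[2]),1),np.round(m.fun,2))
E
python3 - <<'E'
from pads import *
T=read_camera("top");S=read_camera("scene")
for x0 in ([.445,.043,.25],[.435,-.195,.16]):
    for cams in ([T],[S],[T,S]): fit(cams,x0)
a=cv2.resize(T["color"][115:190,265:315],None,fx=8,fy=8,interpolation=cv2.INTER_CUBIC)
b=cv2.resize(S["color"][200:275,320:370],None,fx=8,fy=8,interpolation=cv2.INTER_CUBIC)
cv2.imwrite("pics/d4.png",np.hstack([a,b]))
E
```

```text
d [0.5 0.1] area 479 589
[0.445 0.043] 14.3 [-0.47 -0.14  0.15]
  d [ 1.9 -2.2] area 428 594
[0.4446 0.049 ] 14.3 [-0.1   1.95  1.38]
  d [0.5 0.1] area 479 589
  d [ 1.9 -2.2] area 428 594
[0.4433 0.0446] 14.2 [-0.94  0.38  0.17 -1.5   1.71  1.42]
  d [ 0.5 -0.5] area 488 586
[ 0.437 -0.195] 9.2 [-0.52 -0.06 -0.05]
  d [ 0.6 -0.1] area 524 568
[ 0.435  -0.1941] 9.2 [-0.35  0.05  0.13]
  d [ 0.5 -0.5] area 488 586
  d [ 0.6 -0.1] area 524 568
[ 0.4354 -0.1947] 9.2 [-0.61  0.42 -0.05 -0.53  0.16  0.13]
```

View pics/d4.png

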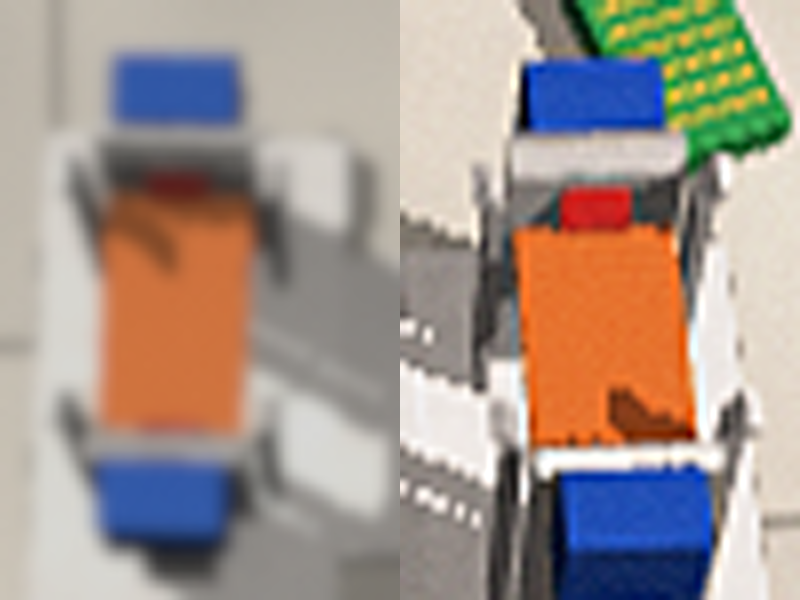

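```bash
python3 - <<'E'
from h import *
T=read_camera("top");S=read_camera("scene")
for n,p in dict(farout=(177,53),farin=(177,122),nearin=(165,460),nearout=(163,540),pf=(182,200),pn=(172,428)).items():
    print("T",n,onz(T,p[0]/8+264.5,p[1]/8+114.5,.125 if n[0]=='p' else .1665)[:2].round(4))
for n,p in dict(robout=(595,62),robin=(592,130),xin=(630,470),xout=(640,546),pr=(597,230),px=(612,442)).items():
    print("S",n,onz(S,(p[0]-400)/8+319.5,p[1]/8+199.5,.125 if n[0]=='p' else .1665)[:2].round(4))
E
```

```text
T farout [ 0.7277 -0.0228]
T farin [ 0.7002 -0.0226]
T nearin [ 0.5677 -0.0168]
T nearout [ 0.5368 -0.0158]
T pf [ 0.6802 -0.0218]
T pn [ 0.5886 -0.0171]
S robout [ 0.541  -0.0099]
S robin [ 0.569  -0.0146]
S xin [ 0.7006 -0.0191]
S xout [ 0.7278 -0.0195]
S pr [ 0.5863 -0.0122]
S px [ 0.6702 -0.0179]
```

jog_arm(
  deltas=[-0.132, -0.261, 0.045, 0, 0, -40, 1, -0.132, -0.261, 0.045, 0, 0, -40, 1, -0.132, -0.261, 0.045, 0, 0, -40, 1, -0.132, -0.261, 0.045, 0, 0, -40, 1, -0.132, -0.261, 0.045, 0, 0, -40, 1, -0.132, -0.261, 0.045, 0, 0, -40, 1, -0.132, -0.261, 0.045, 0, 0, -40, 1, -0.132, -0.261, 0.045, 0, 0, -40, 1],
)

```text
time: 7.55
tool_pos: [0.4372, 0.0379, 0.1481]
tcp_rot: [0.389, -3.112, 0.0]
wrist_force: [-0.2, 0.5, -0.5]
width: 0.999
grip_force: 0.0
```

jog_arm(
  deltas=[0, 0, 0, 0, 0, 0, 1, 0, 0, 0, 0, 0, 0, 1],
)

```text
time: 7.75
tool_pos: [0.439, 0.0411, 0.1501]
tcp_rot: [0.397, -3.115, -0.001]
wrist_force: [1.0, 0.4, 0.5]
width: 1.002
grip_force: 0.0
```

```bash
python3 - <<'E'
from h import *
print(delta([.4445,.044,.022],np.radians(-165.7)))
E
```

```text
(array([-0.0062,  0.0013,  0.1281]), array([ 0.04, -0.07,  0.24]))
```

jog_arm(
  deltas=[-0.006, 0.0013, 0.04, 0, 0, 0, 1, -0.006, 0.0013, 0.08, 0, 0, 0, 1, -0.006, 0.0013, 0.11, 0, 0, 0, 1, -0.006, 0.0013, 0.125, 0, 0, 0, 1, -0.006, 0.0013, 0.128, 0, 0, 0, 1, -0.006, 0.0013, 0.131, 0, 0, 0, 1, -0.006, 0.0013, 0.131, 0, 0, 0, 1],
)

```text
time: 8.45
tool_pos: [0.4457, 0.0436, 0.0204]
tcp_rot: [-0.398, 3.115, -0.0]
wrist_force: [0.3, 0.4, 0.0]
width: 0.997
grip_force: 0.0
```

jog_arm(
  deltas=[0, 0, 0, 0, 0, 0, -1, 0, 0, 0, 0, 0, 0, -1, 0, 0, 0, 0, 0, 0, -1, 0, 0, 0, 0, 0, 0, -1],
  squeeze=60,
)

```text
time: 8.85
tool_pos: [0.4463, 0.0431, 0.0212]
tcp_rot: [-0.396, 3.114, -0.0]
wrist_force: [0.1, 1.4, 6.5]
width: 0.709
grip_force: 65.6
```

jog_arm(
  deltas=[0, 0, -0.04, 0, 0, 0, -1, 0, 0, -0.09, 0, 0, 0, -1, 0, 0, -0.14, 0, 0, 0, -1, 0, 0, -0.19, 0, 0, 0, -1, 0, 0, -0.22, 0, 0, 0, -1, 0, 0, -0.22, 0, 0, 0, -1],
)

```text
time: 9.45
tool_pos: [0.4484, 0.0431, 0.2462]
tcp_rot: [-0.394, 3.104, -0.002]
wrist_force: [0.5, -0.4, -0.7]
width: 0.706
grip_force: 66.3
```

```bash
python3 - <<'E'
from h import *
s=readout.read_state(); print(s["wrist_force"],s["width"])
y=np.radians(177.5)
print(delta([.634,-.0185,.24],y))
E
```

```text
[ 0.52550966 -0.39146199 -0.67940755] 0.7058549232133273
(array([-0.1642, -0.106 ,  0.0085]), array([-0.04,  0.71, 16.98]))
```

jog_arm(
  deltas=[-0.164, -0.106, 0.005, 0, 0, 17, -1, -0.164, -0.106, 0.005, 0, 0, 17, -1, -0.164, -0.106, 0.005, 0, 0, 17, -1, -0.164, -0.106, 0.005, 0, 0, 17, -1, -0.164, -0.106, 0.005, 0, 0, 17, -1, -0.164, -0.106, 0.005, 0, 0, 17, -1, -0.164, -0.106, 0.005, 0, 0, 17, -1],
)

```text
time: 10.15
tool_pos: [0.6287, -0.0183, 0.2334]
tcp_rot: [-0.069, -3.138, -0.0]
wrist_force: [0.3, -1.0, -1.0]
width: 0.71
grip_force: 66.2
```

```bash
python3 - <<'E'
from h import *
print(delta([.634,-.0185,.20],np.radians(177.5)))
T=read_camera("top");S=read_camera("scene")
a=cv2.resize(T["color"][115:190,265:315],None,fx=8,fy=8,interpolation=cv2.INTER_CUBIC)
b=cv2.resize(S["color"][200:275,320:370],None,fx=8,fy=8,interpolation=cv2.INTER_CUBIC)
cv2.imwrite("pics/d5.png",np.hstack([a,b]))
E
```

```text
(array([-0.0054,  0.    ,  0.0333]), array([ 0.01, -0.16, -0.01]))
```

View pics/d5.png

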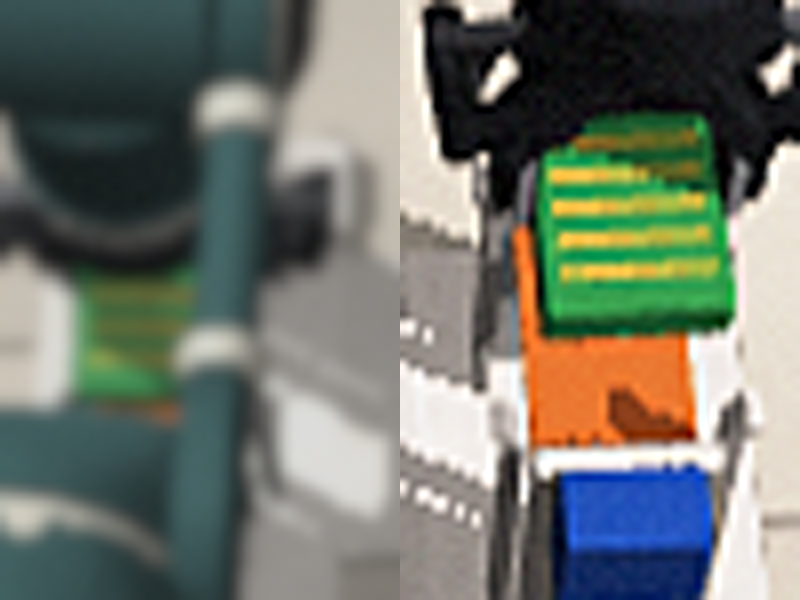

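```bash
python3 - <<'E'
from h import *
s=readout.read_state();print(s["tool_pos"],s["tcp_rot"])
T=read_camera("top");S=read_camera("scene")
for p,z in (((545,308),.2345),((733,300),.2345),((546,335),.2125),((730,325),.2125)): print(onz(S,(p[0]-400)/8+319.5,p[1]/8+199.5,z)[:2].round(4))
for p,z in (((80,375),.2345),((80,398),.2125)): print(onz(T,p[0]/8+264.5,p[1]/8+114.5,z)[:2].round(4))
E
```

```text
[ 0.62881564 -0.0180651   0.23458918] [-6.79636868e-02 -3.14018737e+00 -2.33951530e-04]
[ 0.6739 -0.0481]
[0.6761 0.012 ]
[ 0.6721 -0.0463]
[0.6735 0.0137]
[0.5864 0.0098]
[0.5826 0.0117]
```

jog_arm(
  deltas=[-0.0084, 0, 0, 0, 0, 0, -1, -0.0084, 0, 0.02, 0, 0, 0, -1, -0.0084, 0, 0.035, 0, 0, 0, -1, -0.0084, 0, 0.043, 0, 0, 0, -1, -0.0084, 0, 0.05, 0, 0, 0, -1, -0.0084, 0, 0.055, 0, 0, 0, -1],
)

```text
time: 10.95
tool_pos: [0.6384, -0.0189, 0.1789]
tcp_rot: [-0.068, -3.14, -0.0]
wrist_force: [-0.7, -1.2, -1.2]
width: 0.711
grip_force: 66.2
```

jog_arm(
  deltas=[0, 0, 0.003, 0, 0, 0, -1, 0, 0, 0.006, 0, 0, 0, -1, 0, 0, 0.009, 0, 0, 0, -1, 0, 0, 0.009, 0, 0, 0, -1],
)

```text
time: 11.35
tool_pos: [0.6376, -0.0187, 0.1738]
tcp_rot: [-0.069, -3.14, -0.0]
wrist_force: [-11.0, 2.1, 12.6]
width: 0.708
grip_force: 68.2
```

jog_arm(
  deltas=[0, 0, -0.002, 0, 0, 0, -1, 0.003, 0, -0.002, 0, 0, 0, -1, 0.003, 0, 0.001, 0, 0, 0, -1, 0.003, 0, 0.003, 0, 0, 0, -1, 0.003, 0, 0.005, 0, 0, 0, -1],
)

```text
time: 11.85
tool_pos: [0.6354, -0.0188, 0.165]
tcp_rot: [-0.069, -3.14, 0.0]
wrist_force: [0.4, -0.5, -1.8]
width: 0.706
grip_force: 66.6
```

jog_arm(
  deltas=[0, 0, 0.008, 0, 0, 0, -1, 0, 0, 0.016, 0, 0, 0, -1, 0, 0, 0.022, 0, 0, 0, -1, 0, 0, 0.022, 0, 0, 0, -1],
  squeeze=90,
)

```text
time: 12.25
tool_pos: [0.6362, -0.0188, 0.1437]
tcp_rot: [0.069, 3.14, -0.0]
wrist_force: [0.9, -0.4, 1.4]
width: 0.695
grip_force: 102.4
```

jog_arm(
  deltas=[0, 0, 0.004, 0, 0, 0, -1, 0, 0, 0.008, 0, 0, 0, -1, 0, 0, 0.012, 0, 0, 0, -1, 0, 0, 0.015, 0, 0, 0, -1, 0, 0, 0.015, 0, 0, 0, -1],
)

```text
time: 12.75
tool_pos: [0.6362, -0.0188, 0.1288]
tcp_rot: [0.069, 3.14, -0.0]
wrist_force: [1.5, -0.8, 3.1]
width: 0.695
grip_force: 102.4
```

jog_arm(
  deltas=[0, 0, 0.004, 0, 0, 0, -1, 0, 0, 0.008, 0, 0, 0, -1, 0, 0, 0.008, 0, 0, 0, -1],
)

```text
time: 13.05
tool_pos: [0.636, -0.0188, 0.1205]
tcp_rot: [0.069, 3.14, -0.0]
wrist_force: [0.9, -1.3, 3.8]
width: 0.702
grip_force: 102.5
```

```bash
python3 - <<'E'
from h import *
T=read_camera("top");S=read_camera("scene")
a=cv2.resize(T["color"][115:190,265:315],None,fx=8,fy=8,interpolation=cv2.INTER_CUBIC)
b=cv2.resize(S["color"][200:275,320:370],None,fx=8,fy=8,interpolation=cv2.INTER_CUBIC)
cv2.imwrite("pics/d6.png",np.hstack([a,b]))
E
```

View pics/d6.png

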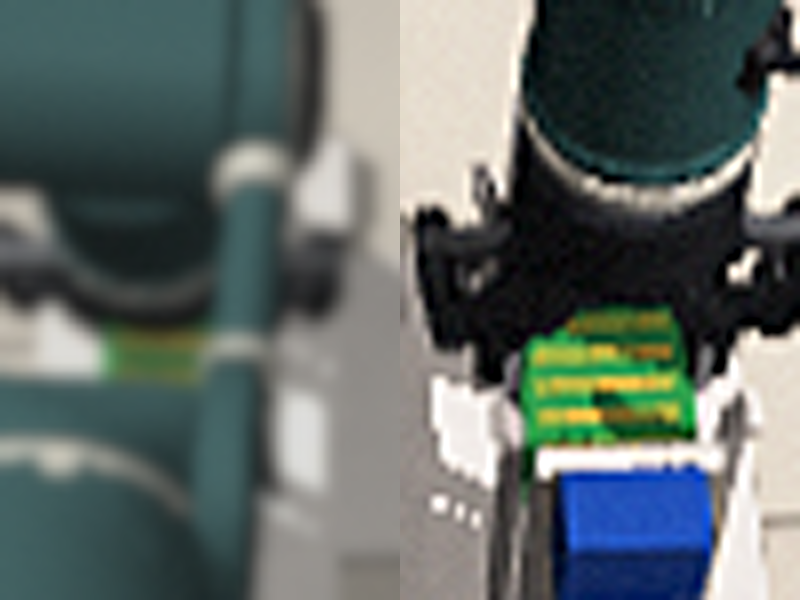

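jog_arm(
  deltas=[0, 0, 0.002, 0, 0, 0, -1, 0, 0, 0.002, 0, 0, 0, -1, 0, 0, 0.002, 0, 0, 0, 0.9, 0, 0, 0.002, 0, 0, 0, 0.9, 0, 0, 0.002, 0, 0, 0, 0.9, 0, 0, -0.03, 0, 0, 0, 0.9, 0, 0, -0.08, 0, 0, 0, 0.9, 0, 0, -0.12, 0, 0, 0, 0.9],
)

```text
time: 13.95
tool_pos: [0.635, -0.0187, 0.2417]
tcp_rot: [-0.068, -3.139, -0.0]
wrist_force: [0.3, -0.3, 0.6]
width: 0.955
grip_force: 0.0
```

```bash
python3 - <<'E'
from h import *
s=readout.read_state();print(s["tool_pos"],s["wrist_force"])
print(delta([.437,-.195,.2],np.radians(189.2)))
E
```

```text
[ 0.63500467 -0.01870758  0.24167381] [ 0.3021368  -0.25474802  0.587949  ]
(array([ 0.1901, -0.1848,  0.0419]), array([ 1.00e-02, -8.00e-02, -1.17e+01]))
```

jog_arm(
  deltas=[0.19, -0.185, 0.04, 0, 0, -11.7, 1, 0.19, -0.185, 0.04, 0, 0, -11.7, 1, 0.19, -0.185, 0.04, 0, 0, -11.7, 1, 0.19, -0.185, 0.04, 0, 0, -11.7, 1, 0.19, -0.185, 0.04, 0, 0, -11.7, 1, 0.19, -0.185, 0.04, 0, 0, -11.7, 1, 0.19, -0.185, 0.04, 0, 0, -11.7, 1, 0.19, -0.185, 0.04, 0, 0, -11.7, 1],
)

```text
time: 14.75
tool_pos: [0.4375, -0.1953, 0.2006]
tcp_rot: [-0.25, 3.131, 0.001]
wrist_force: [-0.4, 0.5, -0.8]
width: 1.001
grip_force: 0.0
```

```bash
python3 - <<'E'
from h import *
T=read_camera("top");S=read_camera("scene")
a=cv2.resize(T["color"][115:190,265:315],None,fx=8,fy=8,interpolation=cv2.INTER_CUBIC)
b=cv2.resize(S["color"][170:245,255:305],None,fx=8,fy=8,interpolation=cv2.INTER_CUBIC)
b=cv2.resize(S["color"][175:275,260:370],(440,400)); b=cv2.copyMakeBorder(b,0,200,0,0,cv2.BORDER_CONSTANT)
cv2.imwrite("pics/d7.png",np.hstack([a[:, :360],b]))
from pads import *
for c in (T,S): print([(b[0].round(1),b[1]) for b in blobs(c)])
print(delta([.436,-.195,.02],np.radians(189.2)))
E
```

```text
[(array([121.1,  65.8]), np.int32(2346)), (array([507.1,  98.5]), np.int32(2105)), (array([287. , 152.6]), np.int32(498)), (array([343.3, 225.5]), np.int32(258))]
[(array([571.3,  11.3]), np.int32(1351)), (array([106.7,  39. ]), np.int32(85)), (array([281.3, 209.6]), np.int32(523)), (array([344.5, 241.4]), np.int32(573)), (array([362.2, 356.9]), np.int32(161)), (array([288. , 363.7]), np.int32(169)), (array([409.2, 368.4]), np.int32(169)), (array([212.6, 370.6]), np.int32(172)), (array([334.5, 375.4]), np.int32(173)), (array([135.6, 377.7]), np.int32(180)), (array([258.2, 382.6]), np.int32(178)), (array([ 56.9, 385. ]), np.int32(187)), (array([180.6, 389.9]), np.int32(191)), (array([102. , 394.8]), np.int32(130))]
(array([0.0026, 0.0002, 0.181 ]), array([-0.  ,  0.04,  0.04]))
```

View pics/d7.png

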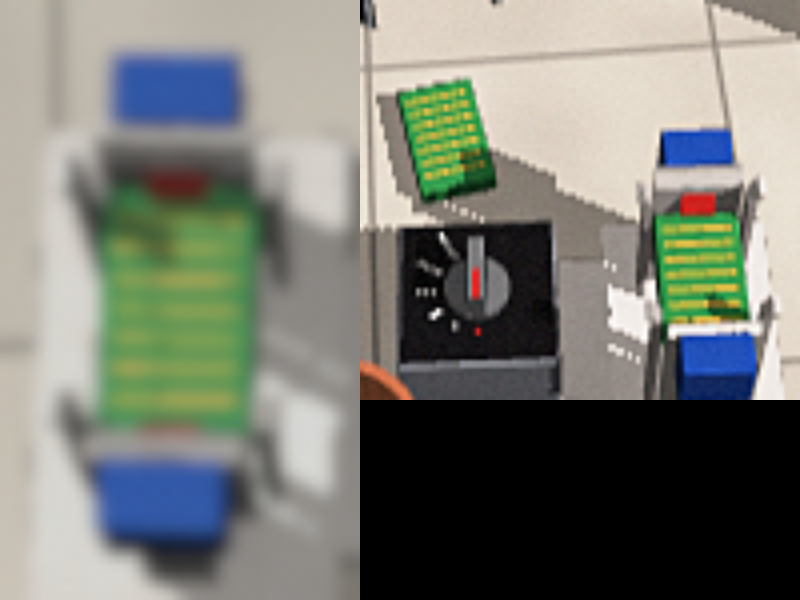

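```bash
python3 - <<'E'
from pads import *
fit([read_camera("scene")],[.435,-.195,.16])
E
```

```text
d [ 0.6 -0. ] area 525 568
[ 0.4353 -0.1934] 9.2 [-0.13  0.08  0.07]
```

jog_arm(
  deltas=[0.003, 0.0008, 0.05, 0, 0, 0, 1, 0.003, 0.0008, 0.1, 0, 0, 0, 1, 0.003, 0.0008, 0.145, 0, 0, 0, 1, 0.003, 0.0008, 0.17, 0, 0, 0, 1, 0.003, 0.0008, 0.178, 0, 0, 0, 1, 0.003, 0.0008, 0.18, 0, 0, 0, 1, 0.003, 0.0008, 0.18, 0, 0, 0, 1],
)

```text
time: 15.6
tool_pos: [0.4361, -0.1953, 0.0218]
tcp_rot: [-0.253, 3.13, -0.002]
wrist_force: [0.5, -0.5, -0.0]
width: 1.002
grip_force: 0.0
```

jog_arm(
  deltas=[0, 0, 0, 0, 0, 0, -1, 0, 0, 0, 0, 0, 0, -1, 0, 0, 0, 0, 0, 0, -1, 0, 0, 0, 0, 0, 0, -1],
  squeeze=60,
)

```text
time: 16.0
tool_pos: [0.4365, -0.1959, 0.023]
tcp_rot: [-0.251, 3.128, -0.003]
wrist_force: [-0.0, 1.1, 5.7]
width: 0.706
grip_force: 65.5
```

jog_arm(
  deltas=[0, 0, -0.04, 0, 0, 0, -1, 0, 0, -0.09, 0, 0, 0, -1, 0, 0, -0.14, 0, 0, 0, -1, 0, 0, -0.19, 0, 0, 0, -1, 0, 0, -0.215, 0, 0, 0, -1, 0, 0, -0.215, 0, 0, 0, -1],
)

```text
time: 16.6
tool_pos: [0.4376, -0.1966, 0.2424]
tcp_rot: [-0.251, 3.121, -0.01]
wrist_force: [0.0, -0.1, -1.4]
width: 0.708
grip_force: 66.2
```

```bash
python3 - <<'E'
from h import *
print(delta([.637,-.0187,.235],np.radians(177.5)))
E
```

```text
(array([-0.2252,  0.1439,  0.0086]), array([-0.36,  0.61, 11.69]))
```

jog_arm(
  deltas=[-0.224, 0.144, 0, 0, 0, 11.7, -1, -0.224, 0.144, 0, 0, 0, 11.7, -1, -0.224, 0.144, 0, 0, 0, 11.7, -1, -0.224, 0.144, 0, 0, 0, 11.7, -1, -0.224, 0.144, 0, 0, 0, 11.7, -1, -0.224, 0.144, 0, 0, 0, 11.7, -1, -0.224, 0.144, 0, 0, 0, 11.7, -1, -0.224, 0.144, 0, 0, 0, 11.7, -1],
)

```text
time: 17.4
tool_pos: [0.6316, -0.0169, 0.2341]
tcp_rot: [-0.067, -3.138, 0.001]
wrist_force: [-0.2, -0.3, -1.5]
width: 0.707
grip_force: 66.1
```

```bash
python3 - <<'E'
from h import *
print(delta([.6355,-.0187,.176],np.radians(177.5)))
from pads import *
S=read_camera("scene"); s=readout.read_state(); print(s["tool_pos"],s["width"],s["wrist_force"])
a=cv2.resize(S["color"][200:275,320:370],None,fx=8,fy=8,interpolation=cv2.INTER_CUBIC)
cv2.imwrite("pics/d8.png",a)
E
```

```text
(array([-0.0041, -0.0016,  0.0581]), array([-0.03, -0.18,  0.05]))
[ 0.63133552 -0.01750961  0.23442543] 0.7068986792615937 [-0.42493313 -0.21911661 -1.11177712]
```

View pics/d8.png

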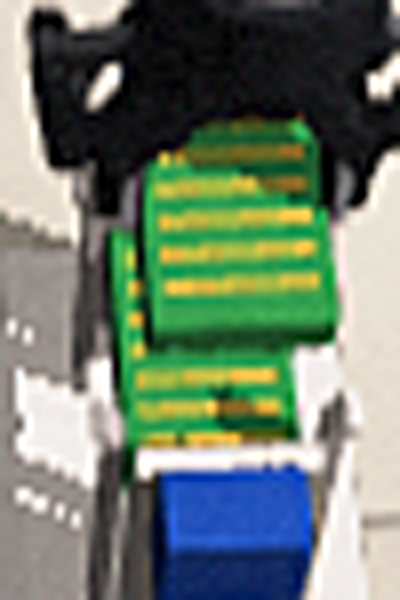

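jog_arm(
  deltas=[-0.0027, -0.0015, 0, 0, 0, 0, -1, -0.0027, -0.0015, 0.02, 0, 0, 0, -1, -0.0027, -0.0015, 0.038, 0, 0, 0, -1, -0.0027, -0.0015, 0.048, 0, 0, 0, -1, -0.0027, -0.0015, 0.055, 0, 0, 0, -1, -0.0027, -0.0015, 0.058, 0, 0, 0, -1, -0.0027, -0.0015, 0.061, 0, 0, 0, -1],
)

```text
time: 18.15
tool_pos: [0.6357, -0.019, 0.1752]
tcp_rot: [0.069, 3.14, -0.0]
wrist_force: [-0.4, 0.3, -2.0]
width: 0.704
grip_force: 66.1
```

jog_arm(
  deltas=[0, 0, 0.003, 0, 0, 0, -1, 0, 0, 0.006, 0, 0, 0, -1, 0, 0, 0.009, 0, 0, 0, -1, 0, 0, 0.009, 0, 0, 0, -1],
)

```text
time: 18.55
tool_pos: [0.635, -0.0186, 0.1653]
tcp_rot: [-0.068, -3.14, 0.0]
wrist_force: [-0.4, 0.1, -1.2]
width: 0.709
grip_force: 66.2
```

In the shaft with no contact; press down in steps.

jog_arm(
  deltas=[0, 0, 0.007, 0, 0, 0, -1, 0, 0, 0.014, 0, 0, 0, -1, 0, 0, 0.02, 0, 0, 0, -1, 0, 0, 0.026, 0, 0, 0, -1, 0, 0, 0.026, 0, 0, 0, -1],
  squeeze=90,
)

```text
time: 19.05
tool_pos: [0.6359, -0.0186, 0.1398]
tcp_rot: [0.069, 3.139, -0.0]
wrist_force: [0.4, 0.8, 1.0]
width: 0.696
grip_force: 100.8
```

jog_arm(
  deltas=[0, 0, 0.006, 0, 0, 0, -1, 0, 0, 0.012, 0, 0, 0, -1, 0, 0, 0.018, 0, 0, 0, -1, 0, 0, 0.021, 0, 0, 0, -1, 0, 0, 0.021, 0, 0, 0, -1],
)

```text
time: 19.55
tool_pos: [0.6361, -0.0187, 0.1191]
tcp_rot: [0.069, 3.139, -0.0]
wrist_force: [0.3, 0.8, 4.9]
width: 0.695
grip_force: 101.2
```

jog_arm(
  deltas=[0, 0, 0.002, 0, 0, 0, -1, 0, 0, 0.002, 0, 0, 0, -1, 0, 0, 0.002, 0, 0, 0, 0.9, 0, 0, 0.002, 0, 0, 0, 0.9, 0, 0, 0.002, 0, 0, 0, 0.9, 0, 0, -0.03, 0, 0, 0, 0.9, 0, 0, -0.08, 0, 0, 0, 0.9, 0, 0, -0.12, 0, 0, 0, 0.9],
)

```text
time: 20.35
tool_pos: [0.635, -0.0186, 0.2398]
tcp_rot: [-0.069, -3.14, -0.0]
wrist_force: [1.2, 0.3, 0.4]
width: 0.954
grip_force: 0.0
```

```bash
python3 - <<'E'
from h import *
y=np.radians(-2.3); c=np.array([.6345,-.0185])+[np.cos(y)*-.01+np.sin(y)*.16, -.01*np.sin(y)-.16*np.cos(y)]
print(c)
for yaw in (177.5,): print(delta([*c,.21],np.radians(yaw)))
E
```

```text
[ 0.61808697 -0.17796979]
(array([ 0.0099, -0.1599,  0.0298]), array([ 0.  , -0.05, -0.  ]))
```

```bash
python3 - <<'E'
from fit1 import *
print(onz(T,*t((681,184)),.1)[:2], onz(S,*s((322,438)),.1)[:2])
print("bar ends top z .129", onz(S,*s((320,372)),.129)[:2],onz(S,*s((320,448)),.129)[:2])
E
```

```text
[ 0.61371    -0.17744695] [ 0.62080091 -0.17417523]
bar ends top z .129 [ 0.59375292 -0.17260889] [ 0.64168591 -0.1753351 ]
```

jog_arm(
  deltas=[0.01, -0.16, 0, 0, 0, 0, 0.3, 0.01, -0.16, 0, 0, 0, 0, 0.3, 0.01, -0.16, 0, 0, 0, 0, 0.3, 0.01, -0.16, 0.03, 0, 0, 0, 0.3, 0.01, -0.16, 0.03, 0, 0, 0, 0.3, 0.01, -0.16, 0.03, 0, 0, 0, 0.3],
)

```text
time: 21.05
tool_pos: [0.617, -0.1774, 0.2068]
tcp_rot: [-0.07, -3.137, -0.003]
wrist_force: [0.7, 0.5, 0.7]
width: 0.651
grip_force: 0.0
```

```bash
python3 - <<'E'
from h import *
T=read_camera("top");S=read_camera("scene")
a=cv2.resize(T["color"][115:190,265:315],None,fx=8,fy=8,interpolation=cv2.INTER_CUBIC)
b=cv2.resize(S["color"][180:280,260:370],(440,400),interpolation=cv2.INTER_CUBIC); b=cv2.copyMakeBorder(b,0,200,0,0,cv2.BORDER_CONSTANT)
cv2.imwrite("pics/d9.png",np.hstack([a[:, :360],b]))
print(delta([.617,-.178,.13],np.radians(177.5)))
E
```

```text
(array([ 0.0017, -0.0012,  0.0791]), array([0.02, 0.01, 0.07]))
```

View pics/d9.png

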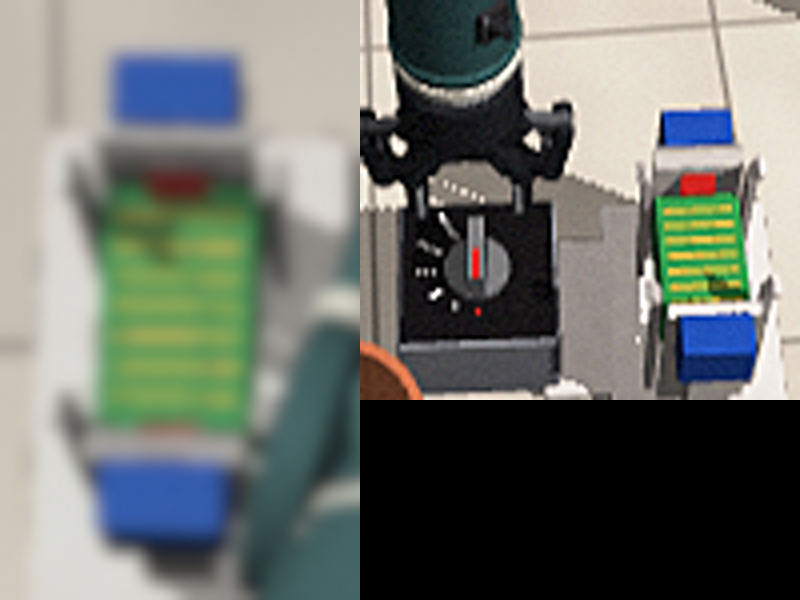

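jog_arm(
  deltas=[0.001, 0.0003, 0.04, 0, 0, 0, 0.3, 0.001, 0.0003, 0.07, 0, 0, 0, 0.3, 0.001, 0.0003, 0.082, 0, 0, 0, 0.3, 0.001, 0.0003, 0.085, 0, 0, 0, 0.3, 0.001, 0.0003, 0.085, 0, 0, 0, 0.3],
  squeeze=30,
)

```text
time: 21.65
tool_pos: [0.6182, -0.1772, 0.1248]
tcp_rot: [0.067, 3.14, -0.0]
wrist_force: [-0.2, -0.1, 0.4]
width: 0.65
grip_force: 0.0
```

jog_arm(
  deltas=[0, 0, 0, 0, 0, 0, -1, 0, 0, 0, 0, 0, 0, -1, 0, 0, 0, 0, 0, 0, -1, 0, 0, 0, 0, 0, 0, -1, 0, 0, 0, 0, 0, 0, -1],
)

```text
time: 22.15
tool_pos: [0.6183, -0.1773, 0.1254]
tcp_rot: [0.069, 3.138, 0.001]
wrist_force: [0.7, 4.1, 5.6]
width: 0.142
grip_force: 31.7
```

jog_arm(
  deltas=[0, 0, 0, 0, 0, 8, -1, 0, 0, 0, 0, 0, 16, -1, 0, 0, 0, 0, 0, 24, -1, 0, 0, 0, 0, 0, 30, -1, 0, 0, 0, 0, 0, 30, -1],
)

```text
time: 22.65
tool_pos: [0.6175, -0.178, 0.1255]
tcp_rot: [0.878, 3.015, -0.002]
wrist_force: [-2.1, 0.8, 7.1]
width: 0.144
grip_force: 46.2
```

jog_arm(
  deltas=[0, 0, 0, 0, 0, 8, -1, 0, 0, 0, 0, 0, 16, -1, 0, 0, 0, 0, 0, 24, -1, 0, 0, 0, 0, 0, 30, -1, 0, 0, 0, 0, 0, 30, -1],
)

```text
time: 23.15
tool_pos: [0.6169, -0.1786, 0.1254]
tcp_rot: [1.629, 2.686, -0.004]
wrist_force: [-4.8, -1.0, 8.1]
width: 0.147
grip_force: 46.7
```

jog_arm(
  deltas=[0, 0, 0, 0, 0, 0, 0.3, 0, 0, 0, 0, 0, 0, 0.3, 0, 0, 0, 0, 0, 0, 0.3, 0, 0, -0.03, 0, 0, 0, 0.3, 0, 0, -0.07, 0, 0, 0, 0.3, 0, 0, -0.12, 0, 0, 0, 0.3, 0.04, 0, -0.16, 0, 0, 0, 0.3, 0.08, 0, -0.2, 0, 0, 0, 0.3],
)

```text
time: 23.95
tool_pos: [0.5847, -0.1151, 0.3161]
tcp_rot: [1.632, 2.683, 0.001]
wrist_force: [1.4, 1.1, 0.2]
width: 0.651
grip_force: 0.0
```

```bash
python3 - <<'E'
from h import *
T=read_camera("top");S=read_camera("scene")
print(readout.read_state()["tool_pos"])
b=cv2.resize(S["color"][205:275,255:375],(600,350),interpolation=cv2.INTER_CUBIC)
a=cv2.resize(S["color"][150:250,400:520],(300,250),interpolation=cv2.INTER_CUBIC)
d=cv2.resize(T["color"][150:275,110:260],(300,250),interpolation=cv2.INTER_CUBIC)
cv2.imwrite("pics/d10.png",np.vstack([b,np.hstack([a,d])]))
E
```

```text
[ 0.58631393 -0.11279827  0.32180567]
```

View pics/d10.png

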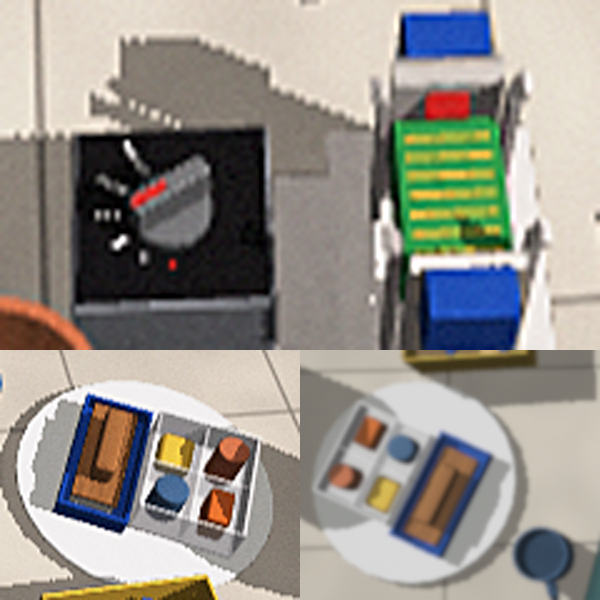

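```bash
python3 -c "
from workcell import finish_job
print(finish_job())"
```

```text
the job is handed in; nothing more can be done
None
```

The job is handed in, but the hand-in gave no verdict: by the last picture the brush is upright in the blue slot, both pads (only two were present) are under the red catches, and the dial is at click 2.

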